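Seat the carrier board on the banding wheel's studs

ROBOT

A 6-joint arm with a two-finger parallel gripper is mounted at the origin on a cart in front of the work surface, level with it; the furniture and walls round the work are solid. World frame = base frame: x ahead of the robot, y to its left, z up, the work surface at z = 0. Lengths are in m, angles in rad, forces in N, time in s.
With the tool pointing down it reaches from about 0.35 to 0.775 m from the base axis. Payload 5.5 kg.
Tool frame: the origin (TCP) lies on the centre line of the jaws, within the pads' length; the fingertips stand 19 mm ahead of it and the grasp point (between the pads) is the TCP (manip.nose_length is the z of the fingertips in the tool frame, in m); z points along the fingers, y is the line along which they close (so a half turn about z gives the same grasp; the last joint's range is limited). The gripper opens to 85 mm and grips with 20 to 120 N. Pads are 22 mm wide; open, the fingers measure 114 mm over their backs; the gripper's body (76 mm by 85 mm) begins 54 mm behind the grasp point. The pads swing forward as they close: fully open they stand 13 mm farther back than shut.
Start: joints at [1.059, 0.313, 0.046, 1.304, 0, 1.431], TCP at [0.209, 0.536, 0.25] pointing down, gripper open.
Joint ranges: [-2.76, 2.76], [-0.86, 1.69], [-1.03, 1.26], [-2.2, 2.34], [-1.47, 1.5], [-3.14, 3.14]. Speed limits (rad/s): [2.57, 2.57, 3.14, 3.14, 3.14, 3.14].

INTERFACE

Orientations are given as a unit quaternion [x, y, z, w].
In Python, from cell import manip gives the robot as it stands.
- The arm moves only by the tool send_rows, never from a script. Its argument "rows" is a list that holds one entry, the list of rows, each a list of 5 numbers: the shift along the tool's x, y, z in mm, then the turn about the tool's z in rad, then the opening, from -1 (shut) to 1 (fully open). A call has 1 to 5 rows; each row is the pose to reach, as a shift and turn from the pose commanded when the call began, along the tool's axes at that moment; what a row does not reach only later rows make up. A row lasts 1/12 s, in which the tool goes at most 41.7 mm and 7.16 degrees, less where a joint would pass 70% of its speed; a pose out of reach is approached as far as the arm can. A call with a gripper value outside its range is refused whole. The fingers move at their own pace and stop on an object; "newtons" is the grip in N (left out, the last holds). Time passes only in rows, so rows that repeat a pose let the fingers close. It gives the time, the measured TCP pose, the force, the opening and the grip force at its end, in the units of the state.
- manip.state(): the state, without advancing time (a new reading comes with each control period).
- manip.camera(name): name is "scene" or "side" or "wrist"; returns a dict with "pixels" (384x512x3 uint8, blue, green, red), "vertical_fov" (degrees; the focal length in pixels is half the picture's height over the tangent of half this angle, whatever the lens; pixels are square), "cx", "cy" (the principal point, pixels), "pose" (4x4, takes a point from camera to world coordinates); the wrist camera has in their place "T_tool_cam" (4x4, takes a point from camera to tool coordinates, whose origin is the TCP and whose axes are the flange's). Camera axes: x right, y up, looking along -z (the intrinsics and any distortion apply to the point x, -y, -z); pixel columns grow to the right and rows downward; lengths in m; the calibration is good to about 2 mm. A picture is of the moment at which its call begins: read the wrist's pose just before it. There is no depth.
- manip.finish_job(): hands the job in; it is judged then, once.
Trained networks look in the newest picture that a camera, given by its name, has taken for a name from the list of things; names that differ only in an ending like _2 or _b are one class to them, and where a whole thing is asked for, a point or a joint stands for the part that bears it (a point fixed in the world has none). Each returns a list of dicts, best first, with "score" (0 to 1); they miss things now and then, are a little off and sometimes report something else, mostly with a low value. They report only what shows in the picture. A call takes as long as a camera call. They do not tell look-alikes from the thing itself.
- manip.find_in(camera, target): "xy" ([column, row] in pixels, amid what is visible of it).
The state is a dict: "time": time; "qpos": joint angles; "joint_vel": joint speeds; "joint_torque": joint torques, N m; "ee_pos": TCP position; "eef_rot": TCP orientation; "contact_force": force on the tool from outside, world axes, zero at the start; "wrist_torque": the same for the moment, N m; "grip_width": opening from 0.0 (shut) to 1.0 (fully open); "gripper_force": force on a finger pad.
Only numpy, scipy, OpenCV 4.12 (cv2) and the standard library are available. Lean on these libraries where they do the work, as an engineer would, in place of code of your own. Each camera call takes 0.05 s, during which the arm holds its last target. There are 200 camera calls.

TASK

Pick up the white carrier board by its black grip block and fit it on the banding wheel: centre spigot into its middle hole, all four brass studs through its four holes, lying flat and fully home on the head. The head's angle is not measured: rest the board lightly on the stud tips and turn it until the studs drop in, never forcing it down or round against the studs or the sprung head. Let go of it there, and leave the two small wax tins and the foil tray where they are.

Things in the scene. Friction and masses are not known exactly. Their poses are not given: they have to be found in the camera images.
- board: Loose square white board 120x120x10 mm, about 0.35 kg, grip block up. Origin: centre of its underside; z up, x and y along its edges. Round through holes, in its frame: centre bore 19 mm across at (0,0), four stud holes 11.5 mm across at (+-30,+-30) mm. The pattern repeats every quarter turn; any of the four ways round is right.
- board_grip (a point): Centre of the black square grip block on the board, 32 mm above the board's underside. Block 36x36 mm, sides along the board's x and y, from 10 to 49 mm above the underside; grip it across two opposite sides. It is hollow below: 43 mm free above the underside for the spigot.
- wheel: Banding wheel fixed to the bench: blue foot 132 mm across, short column, grey round head 110 mm across. Origin: on its vertical axis at the bench top. The head is braked and cannot be turned, but stands at an unmeasured angle: its stud square is turned up to 0.5 rad either way from this body's x and y axes.
- stud_tips (a point): On the wheel's axis, 73 mm above the bench, level with the tips of four brass studs (7 mm thick, 13 mm high, slightly tapered tips) on a square of 60 mm side round the axis. The steel centre spigot, 16 mm thick, rises 15 mm higher, its top 8 mm tapered to 6 mm. The studs enter the holes within about 0.04 rad. Does not turn or sink with the head.
- head_top (a point): On the wheel's axis, 60 mm above the bench: the head's top face when up. The head is sprung: it sinks from about 5 N on, 0.7 N per mm, to a hard stop after 12 mm, and carries the board without sinking. Stud tips off the holes push the head down; once the holes come over them it springs up and the upward force on the board vanishes. This point does not move.
- tin_plum: Loose open tin with plum wax, 58 mm across, 50 mm high; origin at the centre of its underside. Leave alone.
- tin_oxide: Loose open tin with red-brown wax, 59 mm across, 45 mm high; origin at the centre of its underside. Leave alone.
- foil_tray: Loose foil tray of dark blue pigment, 126x136 mm, 38 mm high; origin at the centre of its underside. Leave alone.
There are look-alikes about, which are no part of the job. What is shaped like the wheel but purple is not meant.

How it is judged:
By the outcome, as a careful person would: the job done as asked, in the order asked, and still so for the second after the job is handed in, with the robot touching nothing.
It also fails if it takes over 69 s, if anything falls off the work surface, if the arm or the gripper's body presses on something with over 40 N, if the wrist force passes 120 N, or if a joint passes its speed limit or range.

## Working session

There is one attempt and no reset: what is moved stays moved. The work goes in short steps, Python scripts to look and compute and a tool call to move; the robot and the scene stay as the last step left them, time stands still between calls to the robot, and variables do not carry over. Pictures are saved under pics/ and viewed, at most 10 in all, crops included, and the job is handed in when it is done.

Besides the shell and the picture viewer there is one more tool, called after ">>>" by a JSON object that holds its "fn" and its "kwargs". send_rows: Moves the arm, as the interface text tells. Its arguments: {"type":"object","properties":{"rows":{"type":"array","items":{"type":"array","items":{"type":"array","items":{"type":"number"}}}},"newtons":{"type":"number"}},"required":["rows"]}

```bash
mkdir -p pics; ls; cat > h.py <<'E'
import numpy as np, cv2
from cell import manip
from scipy.spatial.transform import Rotation as R
def tool():
    s=manip.state(); T=np.eye(4); T[:3,:3]=R.from_quat(s["eef_rot"]).as_matrix(); T[:3,3]=s["ee_pos"]; return T
def shot(name):
    T=tool(); c=manip.camera(name)
    c["P"]=c["pose"] if "pose" in c else T@np.array(c["T_tool_cam"])
    return c
def foc(c): return c["pixels"].shape[0]/2/np.tan(np.radians(c["vertical_fov"])/2)
def ray(c,uv,z):
    f=foc(c); P=np.array(c["P"]); d=P[:3,:3]@np.array([(uv[0]-c["cx"])/f,-(uv[1]-c["cy"])/f,-1]); o=P[:3,3]
    return o+d*(z-o[2])/d[2]
def proj(c,p):
    f=foc(c); P=np.array(c["P"]); q=P[:3,:3].T@(np.array(p)-P[:3,3]); return np.array([c["cx"]+f*q[0]/-q[2], c["cy"]-f*q[1]/-q[2]])
E
python3 - <<'E'
from h import *
ims=[]
for n in ["scene","side","wrist"]:
    c=shot(n); print(n,[ (k,v) for k,v in c.items() if k not in("pixels","pose","P","T_tool_cam")], np.round(c["P"],3).tolist())
    cv2.imwrite(f"pics/{n}0.png",c["pixels"])
    for t,z in [("board",.01),("board_grip",.049),("wheel",.06),("tin_plum",.05),("tin_oxide",.045),("foil_tray",.03)]:
        for r in manip.find_in(n,t)[:3]: print(n,t,round(r["score"],2),np.round(r["xy"]),np.round(ray(c,r["xy"],z),3))
print(manip.state())
a=cv2.imread("pics/scene0.png");b=cv2.imread("pics/side0.png");
cv2.imwrite("pics/both.png",cv2.resize(np.vstack([a,b]),(400,600)))
E
```

```text
pics
scene [('vertical_fov', 57.48946414445888), ('cx', 259.1528383353717), ('cy', 194.01061719888853)] [[0.595, 0.6, -0.535, 0.069], [-0.804, 0.441, -0.4, -0.285], [-0.004, 0.668, 0.744, 0.732], [0.0, 0.0, 0.0, 1.0]]
scene board 0.75 [205. 197.] [0.491 0.216 0.01 ]
scene board_grip 0.64 [205. 196.] [0.472 0.191 0.049]
scene wheel 0.97 [346. 255.] [ 0.52  -0.188  0.06 ]
scene wheel 0.88 [290. 306.] [ 0.346 -0.154  0.06 ]
scene tin_plum 0.74 [241. 255.] [0.385 0.004 0.05 ]
scene tin_oxide 0.6 [305. 195.] [ 0.631 -0.017  0.045]
side [('vertical_fov', 53.87442056720757), ('cx', 258.0462546132464), ('cy', 191.6732589547533)] [[0.916, 0.208, -0.344, 0.186], [-0.402, 0.496, -0.77, -0.716], [0.011, 0.843, 0.538, 0.593], [0.0, 0.0, 0.0, 1.0]]
side board 0.62 [229. 180.] [0.506 0.212 0.01 ]
side board 0.26 [312. 256.] [ 0.562 -0.178  0.01 ]
side board_grip 0.67 [227. 180.] [0.479 0.153 0.049]
side wheel 0.87 [224. 271.] [ 0.35  -0.194  0.06 ]
side wheel 0.84 [312. 256.] [ 0.53  -0.224  0.06 ]
side tin_plum 0.56 [218. 220.] [ 0.396 -0.015  0.05 ]
side tin_oxide 0.74 [304. 200.] [ 0.633 -0.016 
[... 263 characters left out ...]
 1.0]]
{'time': 1.05, 'qpos': array([1.05938258e+00, 3.13152946e-01, 4.60822317e-02, 1.30361280e+00,
       1.37731183e-06, 1.43118793e+00]), 'joint_vel': array([0.00054442, 0.00035404, 0.00036562, 0.00069121, 0.00062746,
       0.00040272]), 'joint_torque': array([ 4.72575575e-04, -4.80479729e+01,  2.98819256e+01,  2.99636804e-04,
       -5.59607759e-05, -1.66245360e-05]), 'ee_pos': array([0.20892155, 0.5357284 , 0.2503427 ]), 'eef_rot': array([1.84833729e-01, 9.82769805e-01, 5.36646040e-05, 1.73858900e-05]), 'contact_force': array([-0.04580468, -1.03851406,  0.13701284]), 'wrist_torque': array([ 0.04109405, -0.07858141,  0.00107777]), 'gripper_force': 0.0, 'grip_width': 1.0008953942617407}
```

```bash
python3 - <<'E'
import cv2,numpy as np
a=cv2.imread("pics/scene0.png");b=cv2.imread("pics/side0.png")
cv2.imwrite("pics/both2.png",cv2.resize(np.hstack([a[100:384,120:420],b[100:384,150:420]]),(800,400)))
E
```

```text
(no output)
```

View pics/both2.png

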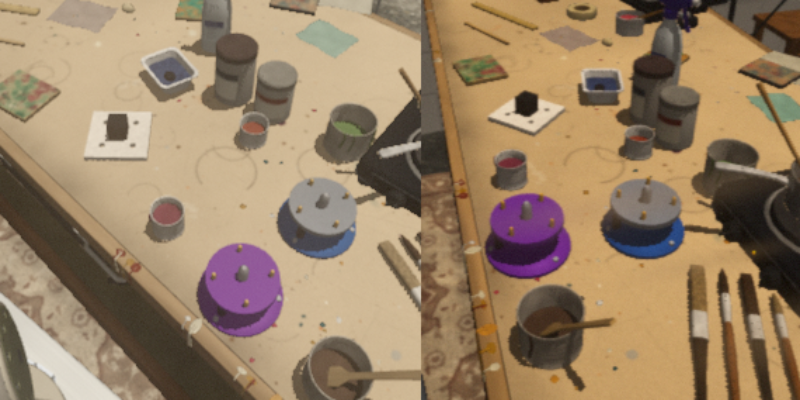

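The left half (scene) shows the board with its black block near (205,195) in the full picture. The right wheel is grey-headed on a blue foot at (346,255) and is the target. The purple one at (290,306) is the decoy. I'm heading above the board now.

```bash
cat >> h.py <<'E'
def delta(p,yaw=None):
    "mm shift in tool axes to world p, turn (about tool z) so that tool y lies along world angle yaw (mod pi)"
    T=tool(); d=T[:3,:3].T@(np.array(p)-T[:3,3])*1000
    a=np.arctan2(T[1,1],T[0,1]); t=0
    if yaw is not None: t=-((yaw-a+np.pi/2)%np.pi-np.pi/2)  # tool z down
    print("delta",np.round(d,1),"turn",round(t,3),"tool y ang",round(a,3),"q6",manip.state()["qpos"][5])
E
python3 -c "
from h import *
delta([.47,.20,.25]);print(tool().round(3))"
```

```text
delta [-3.652e+02 -2.179e+02  3.000e-01] turn 0 tool y ang 1.199 q6 1.4311879317873955
[[-0.932  0.363  0.     0.209]
 [ 0.363  0.932  0.     0.536]
 [-0.     0.    -1.     0.25 ]
 [ 0.     0.     0.     1.   ]]
```

>>> {"fn": "send_rows", "kwargs": {"rows": [[[-365,-218,0,0,1],[-365,-218,0,0,1],[-365,-218,0,0,1],[-365,-218,0,0,1],[-365,-218,0,0,1]]]}}

```text
time: 1.47
ee_pos: [0.3374, 0.3698, 0.2504]
eef_rot: [0.184, 0.983, 0.0, 0.0]
contact_force: [0.0, 0.7, -0.2]
grip_width: 1.0
gripper_force: 0.0
```

```bash
python3 -c "
from h import *
delta([.47,.20,.25])"
```

```text
delta [-185.1 -110.2    0.4] turn 0 tool y ang 1.2 q6 1.0415226896838479
```

>>> {"fn": "send_rows", "kwargs": {"rows": [[[-185,-110,0,0,1],[-185,-110,0,0,1],[-185,-110,0,0,1],[-185,-110,0,0,1],[-185,-110,0,0,1]]]}}

```text
time: 1.88
ee_pos: [0.4658, 0.2052, 0.2506]
eef_rot: [0.185, 0.983, 0.0, 0.0]
contact_force: [0.4, 0.6, 0.5]
grip_width: 0.998
gripper_force: 0.0
```

>>> {"fn": "send_rows", "kwargs": {"rows": [[[0,0,0,0,1],[0,0,0,0,1]]]}}

```text
time: 2.05
ee_pos: [0.4662, 0.205, 0.2501]
eef_rot: [0.187, 0.982, 0.0, -0.0]
contact_force: [0.2, 0.3, 0.6]
grip_width: 0.998
gripper_force: 0.0
```

```bash
python3 - <<'E'
from h import *
c=shot("wrist"); im=c["pixels"]; cv2.imwrite("pics/w1.png",im)
for t,z in [("board",.01),("board_grip",.049)]:
    for r in manip.find_in("wrist",t)[:2]: print(t,round(r["score"],2),np.round(r["xy"]),np.round(ray(c,r["xy"],z),4))
s=cv2.cvtColor(im,cv2.COLOR_BGR2HSV)
m=((s[...,2]>150)&(s[...,1]<45)).astype(np.uint8)*255
m=cv2.morphologyEx(m,cv2.MORPH_CLOSE,np.ones((5,5)))
for k in sorted(cv2.findContours(m,0,2)[0],key=cv2.contourArea)[-2:]:
    h=cv2.convexHull(k); q=cv2.approxPolyDP(h,0.04*cv2.arcLength(h,True),True)[:,0]
    w=np.array([ray(c,p,.01) for p in q]); print(cv2.contourArea(k),q.tolist(),w.round(4)[:,:2].tolist(),w.mean(0)); 
    d=np.roll(w,-1,0)-w; print(np.linalg.norm(d,axis=1).round(4),np.arctan2(d[:,1],d[:,0]).round(3))
delta([.47,.2,.25])
E
```

```text
board 0.59 [282. 167.] [0.4916 0.2289 0.01  ]
board_grip 0.9 [282. 172.] [0.4851 0.2285 0.049 ]
581.5 [[346, 279], [364, 340], [308, 337], [308, 286]] [[0.6623, 0.2549], [0.7667, 0.2502], [0.7331, 0.1797], [0.6544, 0.2061]] [0.70411355 0.2227309  0.01      ]
[0.1045 0.078  0.0831 0.0495] [-0.046 -2.015  2.818  1.41 ]
9991.0 [[256, 113], [351, 158], [291, 237], [209, 188]] [[0.4248, 0.224], [0.5106, 0.3054], [0.5794, 0.2093], [0.4843, 0.1418]] [0.49976847 0.22009537 0.01      ]
[0.1183 0.1182 0.1166 0.1014] [ 0.759 -0.95  -2.525  2.197]
delta [-8.1 -5.   0.3] turn 0 tool y ang 1.2 q6 0.6332466866720586
```

View pics/w1.png

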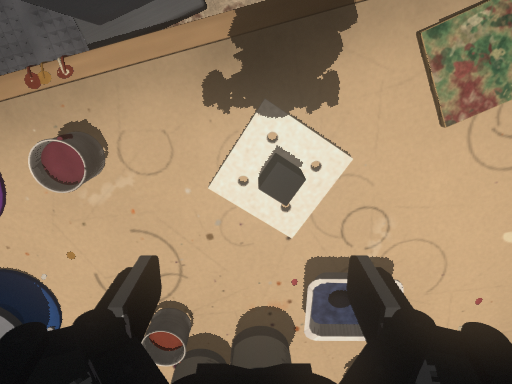

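The wrist view shows the board with corners at about (351,158), (291,237) and (209,188). Its holes are at (272,137), (316,166), (285,206) and (243,181), with the block at (282,177).

```bash
python3 - <<'E'
from h import *
c=shot("wrist")
w=np.array([ray(c,p,.01) for p in [(272,137),(316,166),(285,206),(243,181)]]);print(w.round(4),w.mean(0));d=np.roll(w,-1,0)-w
print(np.linalg.norm(d,axis=1).round(4),np.arctan2(d[:,1],d[:,0]).round(3))
p=w.mean(0); delta([p[0],p[1],.12],.62); delta([p[0],p[1],.12],.62-np.pi/2)
E
```

```text
[[0.4533 0.2335 0.01  ]
 [0.5025 0.2686 0.01  ]
 [0.536  0.2194 0.01  ]
 [0.489  0.1846 0.01  ]] [0.49520554 0.22651792 0.01      ]
[0.0605 0.0595 0.0585 0.0605] [ 0.621 -0.974 -2.504  2.202]
delta [-22.4  28.6 130.3] turn 0.581 tool y ang 1.201 q6 0.6331399622641951
delta [-22.4  28.6 130.3] turn -0.99 tool y ang 1.201 q6 0.6331399622641951
```

>>> {"fn": "send_rows", "kwargs": {"rows": [[[-22,29,130,0.585,1],[-22,29,130,0.585,1],[-22,29,130,0.585,1],[-22,29,130,0.585,1],[-22,29,130,0.585,1]]]}}

```text
time: 2.67
ee_pos: [0.4926, 0.2272, 0.116]
eef_rot: [0.461, 0.887, -0.002, -0.003]
contact_force: [-0.0, 0.7, 0.6]
grip_width: 0.999
gripper_force: 0.0
```

>>> {"fn": "send_rows", "kwargs": {"rows": [[[0,0,0,0,1],[0,0,0,0,1]]]}}

```text
time: 2.83
ee_pos: [0.4953, 0.2273, 0.1204]
eef_rot: [0.458, 0.889, 0.0, -0.0]
contact_force: [-0.5, -0.6, -0.2]
grip_width: 0.998
gripper_force: 0.0
```

```bash
python3 - <<'E'
from h import *
c=shot("wrist"); im=c["pixels"].copy()
print(tool().round(4).tolist())
for t,z in [("board",.01),("board_grip",.049)]:
    for r in manip.find_in("wrist",t)[:2]: print(t,round(r["score"],2),np.round(r["xy"]),np.round(ray(c,r["xy"],z),4))
# overlay expected: block top and holes
p=np.array([.4952,.2265]);a=.615;Rz=np.array([[np.cos(a),-np.sin(a)],[np.sin(a),np.cos(a)]])
for s,z in [(30,.01),(18,.049),(60,.01)]:
    for q in [(s,s),(s,-s),(-s,s),(-s,-s)]:
        w=p+Rz@np.array(q)/1000; u=proj(c,[*w,z]); print(s,u.round())
        cv2.circle(im,(int(u[0]),int(u[1])),3,(0,255,0),1)
cv2.imwrite("pics/w2.png",im)
E
```

```text
[[-0.5798, 0.8148, 0.001, 0.4957], [0.8148, 0.5798, 0.0004, 0.2272], [-0.0002, 0.0011, -1.0, 0.1209], [0.0, 0.0, 0.0, 1.0]]
board 0.71 [256. 191.] [0.4958 0.2298 0.01  ]
board_grip 0.58 [256. 188.] [0.4862 0.2424 0.049 ]
30 [295. 156.]
30 [291. 230.]
30 [212. 155.]
30 [215. 230.]
18 [282. 189.]
18 [280. 240.]
18 [224. 189.]
18 [226. 240.]
60 [340. 113.]
60 [327. 264.]
60 [167. 113.]
60 [179. 263.]
```

View pics/w2.png

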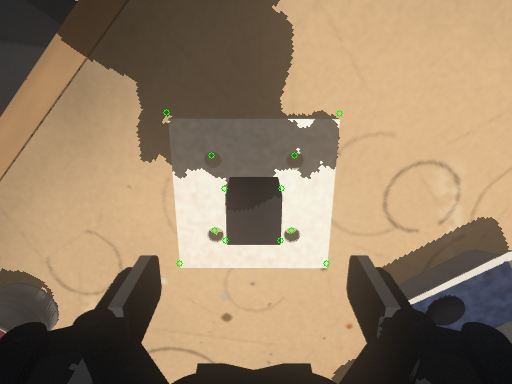

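The overlay fits to about 4 px: the board lies about 3 mm toward tool −x and the yaw is aligned. I'm descending to grip.

>>> {"fn": "send_rows", "kwargs": {"rows": [[[-3.4,-0.5,30,0,1],[-3.4,-0.5,55,0,1],[-3.4,-0.5,75,0,1],[-3.4,-0.5,86,0,1],[-3.4,-0.5,86,0,1]]]}}

```text
time: 3.4
ee_pos: [0.4958, 0.2225, 0.0324]
eef_rot: [0.46, 0.888, -0.001, -0.001]
contact_force: [-0.7, -0.8, -0.3]
grip_width: 1.0
gripper_force: 0.0
```

>>> {"fn": "send_rows", "kwargs": {"rows": [[[0,0,0,0,1],[0,0,0,0,0.2],[0,0,0,0,-0.3],[0,0,0,0,-0.5],[0,0,0,0,-1]]], "newtons": 50}}

```text
time: 3.82
ee_pos: [0.4982, 0.2232, 0.0353]
eef_rot: [0.46, 0.888, 0.001, 0.001]
contact_force: [0.1, 1.4, 0.9]
grip_width: 0.455
gripper_force: 0.0
```

>>> {"fn": "send_rows", "kwargs": {"rows": [[[0,0,0,0,-1],[0,0,0,0,-1],[0,0,0,0,-1],[0,0,0,0,-1]]]}}

```text
time: 4.15
ee_pos: [0.4983, 0.2232, 0.0353]
eef_rot: [0.46, 0.888, 0.001, 0.001]
contact_force: [-1.1, -0.6, 5.4]
grip_width: 0.414
gripper_force: 52.2
```

>>> {"fn": "send_rows", "kwargs": {"rows": [[[0,0,-10,0,-1],[0,0,-40,0,-1],[0,0,-80,0,-1],[0,0,-120,0,-1],[0,0,-160,0,-1]]]}}

```text
time: 4.57
ee_pos: [0.4962, 0.2226, 0.1955]
eef_rot: [0.46, 0.888, -0.001, -0.001]
contact_force: [0.7, 1.2, -3.0]
grip_width: 0.412
gripper_force: 51.1
```

```bash
python3 - <<'E'
from h import *
T=tool(); print(T.round(4).tolist(), manip.state()["contact_force"])
# wheel estimate from fixed cameras
im=[]
for n in ["scene","side"]:
    c=shot(n); 
    for r in manip.find_in(n,"wheel")[:3]: print(n,round(r["score"],2),np.round(r["xy"]),np.round(ray(c,r["xy"],.055),3))
    x0,y0=(285,190) if n=="scene" else (255,195)
    k=c["pixels"][y0:y0+115,x0:x0+115]; im.append(cv2.resize(k,(400,400),interpolation=cv2.INTER_CUBIC))
cv2.imwrite("pics/wheel.png",np.hstack(im))
delta([.47,.0,.22])
E
```

```text
[[-0.5762, 0.8173, -0.0025, 0.4962], [0.8173, 0.5762, -0.0006, 0.2226], [0.0009, -0.0024, -1.0, 0.1955], [0.0, 0.0, 0.0, 1.0]] [ 0.74905875  1.21426664 -3.01339   ]
scene 0.8 [345. 255.] [ 0.523 -0.186  0.055]
scene 0.71 [290. 304.] [ 0.351 -0.15   0.055]
side 0.75 [225. 272.] [ 0.351 -0.192  0.055]
side 0.71 [310. 257.] [ 0.529 -0.219  0.055]
delta [-166.3 -151.2  -24.8] turn 0 tool y ang 0.614 q6 1.2308051216162057
```

View pics/wheel.png

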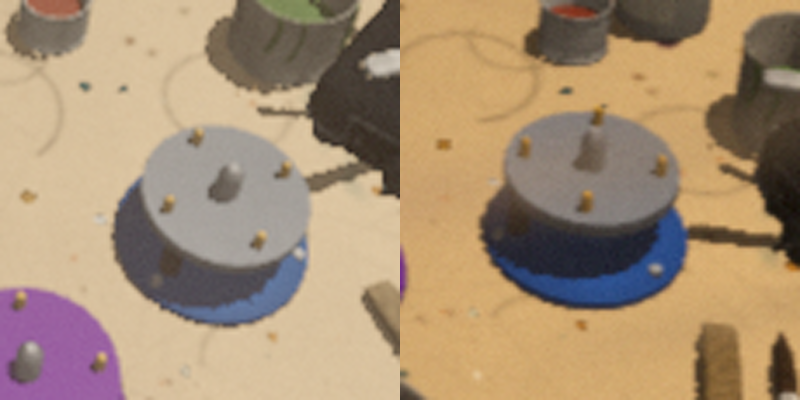

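Both crops show the four brass tips and the spigot clearly: scene tips at crop (198,129), (286,165), (168,198) and (261,236), with side tips likewise. I'll fit the centre and angle from them.

```bash
cat > fit.py <<'E'
from h import *
from scipy.optimize import least_squares
def sq(x,y,a,z=.073,r=.03):
    return [np.array([x+r*(i*np.cos(a)-j*np.sin(a)),y+r*(i*np.sin(a)+j*np.cos(a)),z]) for i,j in((1,1),(1,-1),(-1,-1),(-1,1))]
k=115/400
E
python3 - <<'E'
from fit import *
from scipy.optimize import linear_sum_assignment as lsa
obs={}
obs["scene"]=np.array([(198,129),(286,165),(168,198),(261,236),(234,166)])*k+[285,190]
obs["side"]=np.array([(125,142),(198,112),(262,158),(187,194),(194,128)])*k+[255,195]
C={n:shot(n) for n in obs}
for names in (["scene"],["side"],["scene","side"]):
    def res(v):
        o=[]
        for n in names:
            P=np.array([proj(C[n],p) for p in sq(*v)])
            D=np.linalg.norm(P[:,None]-obs[n][None,:4],axis=2); i,j=lsa(D)
            o+=list((P[i]-obs[n][:4][j]).ravel())+list(proj(C[n],[v[0],v[1],.088])-obs[n][4])
        return np.array(o)
    best=min((least_squares(res,[.525,-.2,a]) for a in np.arange(0,1.57,.2)),key=lambda s:s.cost)
    print(names,best.x.round(4),best.cost.round(2)); print(best.fun.round(1))
E
```

```text
['scene'] [ 0.5484 -0.1834  0.1609] 0.38
[ 0.1  0.4  0.2 -0.3 -0.2 -0.4  0.2 -0.1 -0.3  0.4]
['side'] [ 0.5488 -0.1849  1.7509] 0.95
[-0.2 -0.3 -0.1 -1.  -0.   0.2  0.1  0.2  0.2  0.8]
['scene', 'side'] [ 0.5488 -0.184   0.1698] 2.0
[ 0.3  0.4  0.4 -0.4  0.3 -0.4  0.6  0.  -0.   0.4 -0.1 -1.2 -0.3  0.1
 -0.4 -0.1 -0.3 -0.7 -0.   0.5]
```

>>> {"fn": "send_rows", "kwargs": {"rows": [[[-41,-38,-6,0,-1],[-83,-75,-12,0,-1],[-125,-113,-18,0,-1],[-166,-151,-25,0,-1],[-166,-151,-25,0,-1]]]}}

```text
time: 5.28
ee_pos: [0.4696, 0.0162, 0.2149]
eef_rot: [0.46, 0.888, -0.001, -0.002]
contact_force: [1.2, 0.0, -3.9]
grip_width: 0.413
gripper_force: 52.0
```

The two cameras agree: the wheel axis is at (0.549,−0.184) and the studs are turned about 0.17 rad. I'm moving to hover with the board turned to match.

```bash
python3 - <<'E'
from h import *
delta([.5488,-.184,.21],.17); delta([.5488,-.184,.21],.17+np.pi/2)
c=shot("scene")
for z in (.0,.05,.1): print(z,ray(c,(375,222),z).round(3),ray(c,(352,218),z).round(3))
c=shot("wrist"); cv2.imwrite("pics/w3.png",c["pixels"])
# board edges predicted in tool frame
a=[]
for x,y,z in [(60,60,25),(60,-60,25),(-60,60,25),(-60,-60,25),(30,30,25),(30,-30,25),(18,18,-14),(18,-18,-14)]:
    P=tool()@np.array([x/1e3,y/1e3,z/1e3,1]); print((x,y,z),proj(c,P[:3]).round(1))
E
```

```text
delta [-209.2  -50.8    4.4] turn 0.445 tool y ang 0.615 q6 0.8192590109058654
delta [-209.2  -50.8    4.4] turn -1.126 tool y ang 0.615 q6 0.8192590109058654
0.0 [ 0.696 -0.195  0.   ] [ 0.672 -0.141  0.   ]
0.05 [ 0.653 -0.201  0.05 ] [ 0.631 -0.15   0.05 ]
0.1 [ 0.61  -0.207  0.1  ] [ 0.59 -0.16  0.1 ]
(60, 60, 25) [394.2 127.6]
(60, -60, 25) [125.6 127.1]
(-60, 60, 25) [364.1 340.5]
(-60, -60, 25) [152.5 339.8]
(30, 30, 25) [322.2 190.8]
(30, -30, 25) [196.4 190.5]
(18, 18, -14) [308.1 255.3]
(18, -18, -14) [212.7 255. ]
```

View pics/w3.png

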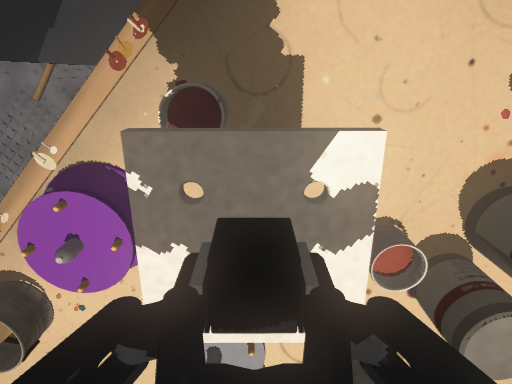

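The board is held square with its edge corners at (122,129) and (386,130). The roughly 5 px column bias is camera calibration, since the jaws centre the block. I'll hover over the wheel and compare board with wheel in the fixed cameras.

>>> {"fn": "send_rows", "kwargs": {"rows": [[[-41,-10,0,0.09,-1],[-83,-20,0,0.18,-1],[-125,-31,0,0.27,-1],[-167,-41,2,0.36,-1],[-209,-51,4,0.445,-1]]]}}

```text
time: 5.8
ee_pos: [0.5476, -0.1771, 0.2112]
eef_rot: [0.646, 0.763, -0.0, -0.002]
contact_force: [1.4, 1.1, -3.1]
grip_width: 0.412
gripper_force: 52.4
```

>>> {"fn": "send_rows", "kwargs": {"rows": [[[0,0,10,0,-1],[0,0,20,0,-1],[0,0,30,0,-1],[0,0,30,0,-1],[0,0,30,0,-1]]]}}

```text
time: 6.22
ee_pos: [0.5467, -0.1742, 0.1819]
eef_rot: [0.644, 0.765, -0.0, -0.002]
contact_force: [-0.2, 0.3, -4.3]
grip_width: 0.41
gripper_force: 52.3
```

```bash
python3 - <<'E'
from fit import *
T=tool(); print(T.round(4).tolist(),manip.state()["contact_force"])
delta([.5488,-.184,.18],.17)
im=[]
for n in ["scene","side"]:
    c=shot(n); u=proj(c,T[:3,3]).astype(int); x0,y0=u[0]-57,u[1]-57; print(n,x0,y0)
    im.append(cv2.resize(c["pixels"][y0:y0+115,x0:x0+115],(400,400),interpolation=cv2.INTER_CUBIC))
    a=np.arctan2(T[1,1],T[0,1])
    print(np.array([(proj(c,p)-[x0,y0])/k for p in sq(T[0,3],T[1,3],a,T[2,3]-.0253,.06)]).round().tolist())
cv2.imwrite("pics/hover.png",np.hstack(im))
E
```

```text
[[-0.1703, 0.9854, -0.0036, 0.5467], [0.9854, 0.1703, 0.002, -0.1742], [0.0026, -0.0032, -1.0, 0.1819], [0.0, 0.0, 0.0, 1.0]] [-0.23016895  0.333115   -4.31998357]
delta [-10.    0.5   1.9] turn 0.001 tool y ang 0.171 q6 0.9511427048867414
scene 299 152
[[127.0, 129.0], [315.0, 193.0], [265.0, 343.0], [61.0, 264.0]]
side 254 136
[[207.0, 163.0], [342.0, 253.0], [182.0, 322.0], [54.0, 218.0]]
```

View pics/hover.png

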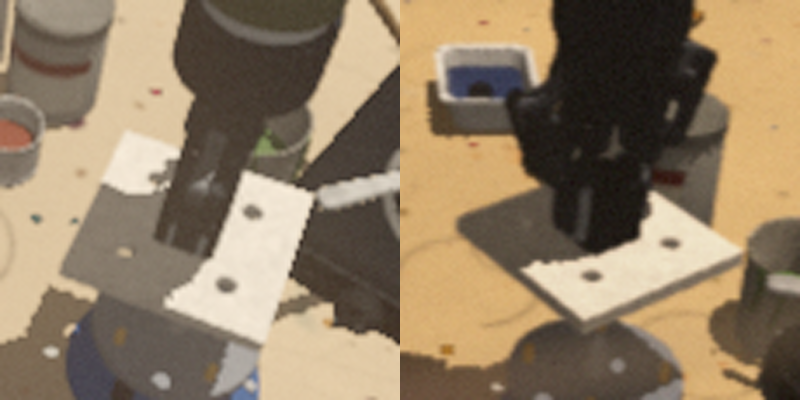

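The board corners match the prediction to about 1 mm in both cameras, so the board is centred on the TCP. I'll triangulate the white handle tip (scene crop (320,196), side crop (768,283)) to be sure it is clear.

```bash
python3 - <<'E'
from fit import *
o={"scene":np.array([320,196])*k+[299,152],"side":np.array([368,284])*k+[254,136]}
C={n:shot(n) for n in o}
s=least_squares(lambda p:np.hstack([proj(C[n],p)-o[n] for n in o]),[.65,-.2,.08]); print(s.x.round(3),s.cost)
print(np.round(sq(.5488,-.184,.17,.08,.06),3)[:,:2].tolist())
E
```

```text
[ 0.64  -0.224  0.129] 0.4872330186730755
[[0.598, -0.115], [0.618, -0.233], [0.5, -0.253], [0.48, -0.135]]
```

>>> {"fn": "send_rows", "kwargs": {"rows": [[[-5,0,0,0,-1],[-10,0.5,0,0,-1],[-10,0.5,0,0,-1],[-10,0.5,0,0,-1]]]}}

```text
time: 6.75
ee_pos: [0.5505, -0.1867, 0.1838]
eef_rot: [0.645, 0.764, 0.0, 0.0]
contact_force: [0.6, 0.2, -2.5]
grip_width: 0.413
gripper_force: 52.3
```

The handle tip at about (0.64,−0.22) clears the board corner by about 24 mm. I'll let the arm settle and then descend.

>>> {"fn": "send_rows", "kwargs": {"rows": [[[0,0,15,0,-1],[0,0,30,0,-1],[0,0,40,0,-1],[0,0,40,0,-1],[0,0,40,0,-1]]]}}

```text
time: 7.17
ee_pos: [0.5497, -0.1859, 0.143]
eef_rot: [0.645, 0.764, -0.0, -0.001]
contact_force: [-1.1, 0.6, -2.8]
grip_width: 0.411
gripper_force: 52.3
```

>>> {"fn": "send_rows", "kwargs": {"rows": [[[0,0,0,0,-1],[0,0,0,0,-1],[0,0,0,0,-1]]]}}

```text
time: 7.42
ee_pos: [0.5508, -0.1864, 0.1445]
eef_rot: [0.645, 0.764, 0.0, 0.001]
contact_force: [0.6, -0.2, -3.5]
grip_width: 0.416
gripper_force: 52.3
```

```bash
python3 - <<'E'
from h import *
print(tool().round(4).tolist(),manip.state()["contact_force"]); delta([.5488,-.184,.13],.17); shot("wrist"); delta([.5488,-.184,.13],.17)
E
```

```text
[[-0.1682, 0.9858, 0.0016, 0.5508], [0.9858, 0.1682, -0.0007, -0.1864], [-0.0009, 0.0014, -1.0, 0.1445], [0.0, 0.0, 0.0, 1.0]] [ 0.58023144 -0.246857   -3.53984241]
delta [ 2.7 -1.6 14.5] turn -0.001 tool y ang 0.169 q6 0.9374681467941182
delta [ 2.6 -1.5 14.4] turn -0.001 tool y ang 0.169 q6 0.93744498718169
```

>>> {"fn": "send_rows", "kwargs": {"rows": [[[2.6,-1.5,5,0,-1],[2.6,-1.5,12,0,-1],[2.6,-1.5,16,0,-1],[2.6,-1.5,16,0,-1]]]}}

```text
time: 7.8
ee_pos: [0.5473, -0.1833, 0.126]
eef_rot: [0.645, 0.764, -0.0, -0.001]
contact_force: [-0.1, 0.2, -3.4]
grip_width: 0.413
gripper_force: 52.4
```

```bash
python3 - <<'E'
from h import *
delta([.5488,-.184,.112],.17);print(manip.state()["contact_force"])
im=[]
for n in ["scene","side"]:
    c=shot(n); u=proj(c,[.5488,-.184,.09]).astype(int); x0,y0=u-57
    im.append(cv2.resize(c["pixels"][y0:y0+115,x0:x0+115],(400,400),interpolation=cv2.INTER_CUBIC))
cv2.imwrite("pics/near.png",np.hstack(im))
E
```

```text
delta [-1.   1.4 14. ] turn -0.001 tool y ang 0.169 q6 0.9395673511878635
[-0.06648294  0.18090497 -3.37350941]
```

View pics/near.png

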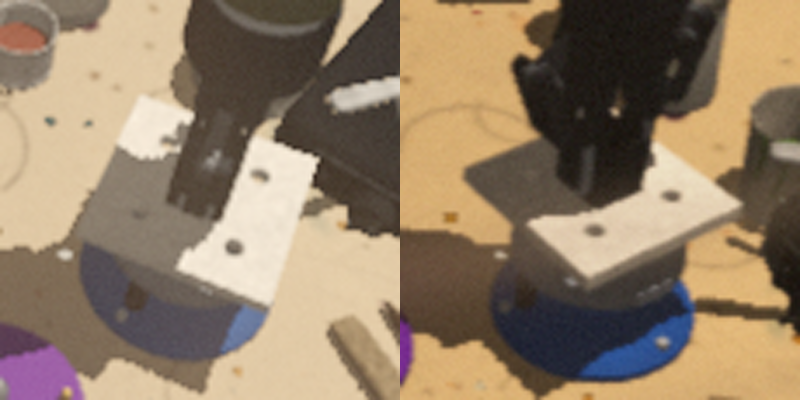

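The board hangs level and centred just above the spigot, clear of the handle. I'm lowering it gently while watching the forces.

>>> {"fn": "send_rows", "kwargs": {"rows": [[[0,0,2,0,-1],[0,0,4,0,-1],[0,0,6,0,-1],[0,0,8,0,-1],[0,0,8,0,-1]]]}}

```text
time: 8.32
ee_pos: [0.5481, -0.1837, 0.119]
eef_rot: [0.645, 0.764, -0.0, -0.0]
contact_force: [-0.6, 0.5, -3.9]
grip_width: 0.414
gripper_force: 52.4
```

>>> {"fn": "send_rows", "kwargs": {"rows": [[[0,0,0,0,-1],[0,0,0,0,-1]]]}}

```text
time: 8.48
ee_pos: [0.5484, -0.1838, 0.1196]
eef_rot: [0.645, 0.764, 0.0, 0.0]
contact_force: [-0.4, -0.4, -2.8]
grip_width: 0.412
gripper_force: 52.4
```

>>> {"fn": "send_rows", "kwargs": {"rows": [[[0,0,1.5,0,-1],[0,0,3,0,-1],[0,0,4.5,0,-1],[0,0,6,0,-1],[0,0,6,0,-1]]]}}

```text
time: 8.9
ee_pos: [0.5483, -0.1837, 0.1132]
eef_rot: [0.645, 0.764, 0.0, -0.0]
contact_force: [1.0, 0.3, -3.7]
grip_width: 0.415
gripper_force: 52.4
```

>>> {"fn": "send_rows", "kwargs": {"rows": [[[0,0,0,0,-1],[0,0,0,0,-1]]]}}

```text
time: 9.07
ee_pos: [0.5483, -0.1838, 0.1136]
eef_rot: [0.645, 0.764, 0.0, -0.0]
contact_force: [0.2, 0.5, -3.2]
grip_width: 0.411
gripper_force: 52.4
```

The spigot has entered without side load. Next are the stud tips, at TCP z of about 0.108.

>>> {"fn": "send_rows", "kwargs": {"rows": [[[0,0,1,0,-1],[0,0,2,0,-1],[0,0,3,0,-1],[0,0,4,0,-1],[0,0,4,0,-1]]]}}

```text
time: 9.48
ee_pos: [0.5483, -0.1837, 0.1093]
eef_rot: [0.645, 0.764, 0.0, -0.0]
contact_force: [0.4, 0.5, -4.2]
grip_width: 0.414
gripper_force: 52.4
```

>>> {"fn": "send_rows", "kwargs": {"rows": [[[0,0,1,0,-1],[0,0,2,0,-1],[0,0,3,0,-1],[0,0,3,0,-1]]]}}

```text
time: 9.82
ee_pos: [0.5483, -0.1838, 0.1063]
eef_rot: [0.645, 0.764, 0.0, -0.0]
contact_force: [-0.0, 0.1, -3.7]
grip_width: 0.414
gripper_force: 52.4
```

>>> {"fn": "send_rows", "kwargs": {"rows": [[[0,0,1,0,-1],[0,0,2,0,-1],[0,0,2,0,-1],[0,0,2,0,-1]]]}}

```text
time: 10.15
ee_pos: [0.5483, -0.1838, 0.1045]
eef_rot: [0.645, 0.764, 0.0, -0.0]
contact_force: [-0.2, -0.5, -3.9]
grip_width: 0.416
gripper_force: 52.4
```

>>> {"fn": "send_rows", "kwargs": {"rows": [[[0,0,1,0,-1],[0,0,2,0,-1],[0,0,2,0,-1],[0,0,2,0,-1]]]}}

```text
time: 10.48
ee_pos: [0.5483, -0.1838, 0.1025]
eef_rot: [0.645, 0.764, 0.0, -0.0]
contact_force: [-0.1, -0.8, -3.6]
grip_width: 0.415
gripper_force: 52.4
```

There is no upward force 6 mm past the tips, so the studs are already in the holes. I'm continuing down to the head.

>>> {"fn": "send_rows", "kwargs": {"rows": [[[0,0,1,0,-1],[0,0,2,0,-1],[0,0,3,0,-1],[0,0,4,0,-1],[0,0,4,0,-1]]]}}

```text
time: 10.9
ee_pos: [0.5483, -0.1838, 0.0983]
eef_rot: [0.645, 0.764, 0.0, -0.0]
contact_force: [0.6, -0.4, -4.2]
grip_width: 0.416
gripper_force: 52.4
```

>>> {"fn": "send_rows", "kwargs": {"rows": [[[0,0,1,0,-1],[0,0,2,0,-1],[0,0,2,0,-1],[0,0,2,0,-1]]]}}

```text
time: 11.23
ee_pos: [0.5483, -0.1837, 0.0965]
eef_rot: [0.645, 0.764, 0.0, -0.0]
contact_force: [-0.0, 0.3, -3.4]
grip_width: 0.411
gripper_force: 52.4
```

>>> {"fn": "send_rows", "kwargs": {"rows": [[[0,0,0.5,0,-1],[0,0,1,0,-1],[0,0,1,0,-1],[0,0,1,0,-1]]]}}

```text
time: 11.57
ee_pos: [0.5483, -0.1838, 0.0955]
eef_rot: [0.645, 0.764, 0.0, -0.0]
contact_force: [0.7, 0.1, -4.4]
grip_width: 0.416
gripper_force: 52.5
```

>>> {"fn": "send_rows", "kwargs": {"rows": [[[0,0,0.5,0,-1],[0,0,0.7,0,-1],[0,0,0.7,0,-1],[0,0,0.7,0,-1]]]}}

```text
time: 11.9
ee_pos: [0.5484, -0.1838, 0.0953]
eef_rot: [0.645, 0.764, 0.0, 0.0]
contact_force: [-1.3, 0.3, 1.9]
grip_width: 0.414
gripper_force: 53.1
```

Contact came at TCP z 0.0953, exactly the predicted home height, with light force. I'm releasing and rising.

>>> {"fn": "send_rows", "kwargs": {"rows": [[[0,0,0,0,-0.1],[0,0,0,0,0.2],[0,0,0,0,0.6],[0,0,0,0,0.9],[0,0,0,0,0.9]]]}}

```text
time: 12.32
ee_pos: [0.5485, -0.1839, 0.0949]
eef_rot: [0.645, 0.764, 0.0, 0.0]
contact_force: [0.1, 0.4, -0.0]
grip_width: 0.95
gripper_force: 0.0
```

>>> {"fn": "send_rows", "kwargs": {"rows": [[[0,0,0,0,0.9],[0,0,-5,0,0.9],[0,0,-20,0,0.9],[0,0,-50,0,0.9],[0,0,-90,0,0.9]]]}}

```text
time: 12.73
ee_pos: [0.5463, -0.1828, 0.1832]
eef_rot: [0.645, 0.764, -0.001, -0.003]
contact_force: [0.2, -0.8, 0.7]
grip_width: 0.953
gripper_force: 0.0
```

>>> {"fn": "send_rows", "kwargs": {"rows": [[[35,0,-15,0,0.9],[70,0,-30,0,0.9],[105,0,-40,0,0.9],[105,0,-40,0,0.9],[105,0,-40,0,0.9]]]}}

```text
time: 13.15
ee_pos: [0.531, -0.0789, 0.2264]
eef_rot: [0.644, 0.765, 0.0, 0.001]
contact_force: [-0.0, -0.7, 0.7]
grip_width: 0.951
gripper_force: 0.0
```

```bash
python3 - <<'E'
from h import *
from fit import sq
im=[]
for n in ["scene","side"]:
    c=shot(n); u=proj(c,[.5488,-.184,.07]).astype(int); x0,y0=u-57
    k=cv2.resize(c["pixels"][y0:y0+115,x0:x0+115],(400,400),interpolation=cv2.INTER_CUBIC)
    for p in sq(.5484,-.184,.17,.07,.06): cv2.circle(k,tuple(((proj(c,p)-[x0,y0])*400/115).astype(int)),4,(0,255,0),1)
    im.append(k)
c=shot("wrist")
cv2.imwrite("pics/end.png",np.vstack([cv2.resize(np.hstack(im),(600,300)),cv2.resize(c["pixels"],(600,300))[:300]]))
E
```

```text
(no output)
```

View pics/end.png

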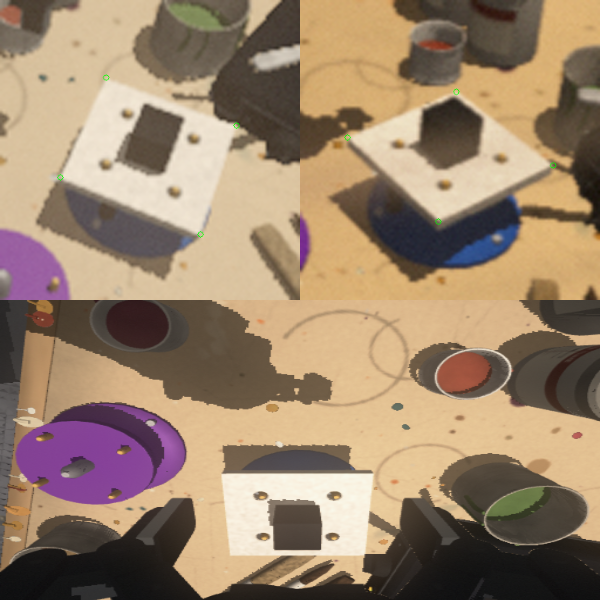

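The board lies flat at home height: its corners fall on the predicted marks at z=0.07, brass studs show in all four holes, and the tins are undisturbed.

```bash
python3 -c "
from cell import manip
print(manip.finish_job())"
```

```text
the job is handed in; nothing more can be done
None
```

The board is on the blue-footed wheel with all four studs through its holes and lying flat on the head; it was released there and the job was handed in at about 13 s, though no verdict came back.

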